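Hold the recessed calibration key of a loaded balance

ROBOT

A 7-joint arm with a two-finger parallel gripper is mounted at the origin on the work surface; the furniture and walls round the work are solid. World frame = base frame: x ahead of the robot, y to its left, z up, the work surface at z = 0. Lengths are in m, angles in rad, forces in N, time in s.
With the tool pointing down it reaches from about 0.4 to 0.85 m from the base axis. Payload 10.4 kg.
Tool frame: the origin (TCP) lies midway between the tips of the shut fingers; the grasp point (between the pads) lies 19 mm behind it; z points along the fingers, y is the line along which they close (so a half turn about z gives the same grasp; the last joint's range is limited). The gripper opens to 87 mm and grips with 3 to 60 N. Pads are 19 mm wide; open, the fingers measure 117 mm over their backs; the gripper's body (75 mm by 190 mm) begins 51 mm behind the grasp point.
Start: joints at [-1.195, 0.332, -0.065, 1.46, 0.022, 1.35, -0.088], TCP at [0.243, 0.576, 0.223] pointing down, gripper open.
Joint ranges: [-2.6, 2.6], [-0.5, 2.12], [-1.47, 1.34], [0.16, 2.42], [-1.27, 4.41], [0.06, 2.06], [-2.6, 2.6]. Speed limits (rad/s): [2.22, 2.22, 2.79, 2.79, 3.14, 3.14, 3.14].

INTERFACE

Orientations are given as a unit quaternion [x, y, z, w].
In Python, from bench import r gives the robot as it stands.
- The arm moves only by the tool move_arm, never from a script. Its argument "targets" is a list of rows, each a list of 3 entries, a list of its own where there are three numbers: the shift along the tool's x, y, z in cm, then the turn, a rotation vector about the tool's x, y, z in rad, then the opening in per cent of the stroke, from 0 (shut) to 100 (fully open). In form: [[[x, y, z], [wx, wy, wz], gripper], ...]. A call has 1 to 20 rows; each row shifts and turns the commanded pose from where the row before left it, along the tool's axes as they then stand; what a row does not reach is not made up. A row lasts 1/8 s, in which the tool goes at most 62.5 mm and 10.7 degrees, less where a joint would pass 70% of its speed; a pose out of reach is approached as far as the arm can. A call with a gripper value outside its range is refused whole. The fingers move at their own pace and stop on an object; "grip_force" is the grip in N (left out, the last holds). Time passes only in rows, so rows that do not move let the fingers close. It gives the time, the measured TCP pose, the force, the opening and the grip force at its end, in the units of the state.
- r.read_state(): the state, without advancing time (a new reading comes with each control period).
- r.camera(name): name is "scene" or "top" or "wrist"; returns a dict with "image" (400x640x3 uint8, blue, green, red), "vertical_fov" (degrees; the focal length in pixels is half the picture's height over the tangent of half this angle, whatever the lens; pixels are square), "cx", "cy" (the principal point, pixels), "k1" (the pictures are not rectified: a ray, as slopes to the right and down, at radius r is drawn at 1 + k1 r^2 times it, then the intrinsics apply), "cam_to_world" (4x4, takes a point from camera to world coordinates). Camera axes: x right, y down, z forward; pixel columns grow to the right and rows downward; lengths in m; the calibration is good to about 2 mm. A picture is of the moment at which its call begins. There is no depth.
- r.close_job(): hands the job in; it is judged then, once.
The state is a dict: "time": time; "joint_positions": joint angles; "joint_vel": joint speeds; "joint_torque": joint torques, N m; "ee_pos": TCP position; "eef_rot": TCP orientation; "ft_force": force on the tool from outside, world axes, zero at the start; "torque": the same for the moment, N m; "width": finger opening in m; "grip_force": force on a finger pad.
Only numpy, scipy, OpenCV 4.12 (cv2) and the standard library are available. Lean on these libraries where they do the work, as an engineer would, in place of code of your own. Each camera call takes 0.05 s, during which the arm holds its last target. There are 200 camera calls.

TASK

Calibrate the bench balance: set the two flat steel weights gently on the middle of its pan as one squared-up pile, one lying flat on the other with their edges in line, and let go of them. Then take the red pen from the log book and, with its nose through the round hole in the balance's front, push the recessed red calibration key all the way in; finish while still gripping the pen and holding the key down. Do not press the key before the pile is on the pan, and leave the beaker, the timer and the bottle where they stand.

Things in the scene. Friction and masses are not known exactly. Their poses are not given: they have to be found in the camera images.
- weight_a_centre (a point): centre of one of two identical flat steel calibration weights (0.5 kg), 80 (own x) x 50 (own y) x 16 (own z) mm; it lies flat with its z up. Both lie at the start on a wooden board with blue felt (116 x 180 mm, top 8 mm above the worktop), side by side along the board's length about 90 mm apart, their long edges facing each other with a gap of about 40 mm
- weight_b_centre (a point): centre of the other flat steel calibration weight, the same in size and mass; either may be the lower one
- pan_centre (a point): middle of the top of the balance's steel pan (116 mm in x, 126 mm in y, flat, no rim, does not move), 69 mm above the worktop; axes as the balance: x from its front to its back, y to its left, z up. The balance is fixed; its case is 180 x 170 mm and 58 mm high, with a console up to 69 mm high along the front
- key_hole (a point): centre of the mouth of the round hole in the balance's grey upright front, 34 mm above the worktop, 42 mm to the right of the pan's middle line and 120 mm ahead of its middle; axes as the balance, so +x points straight into the hole. The hole is level, 14 mm across (mouth bevelled to 17 mm); the red key's face lies 10 mm inside
- cal_key (a joint): how far the recessed red key is pushed in, m: 0 at rest, 0.005 fully in; a spring pushes back with 1 N at the start and 2.5 N fully in, and pushes it out again when let go. The flat key face fills the hole, 10 mm inside the hole at rest and 15 mm fully in
- pen_middle (a point): middle of the red ball pen, 145 mm long, body about 9 to 11 mm wide and 9 mm high, about 30 g; its own y axis runs along the pen towards the nose, its z is up. It lies at the start on the open log book, whose pages are 11 mm above the worktop
- pen_nose (a point): the pen's writing tip, 72.5 mm from the middle; the nose tapers over the last 18 mm, from 8 mm wide to a point
- beaker: clear beaker, 52 mm across and 67 mm high, a bystander; origin at the centre of its underside
- timer: white lab timer with three blue buttons, 35 x 66 x 63 mm, a bystander; origin at the centre of its underside
- reagent_bottle: clear bottle with a red cap, 58 mm across and 135 mm high, a bystander; origin at the centre of its underside

How it is judged:
On the way:
1. both weights rest on the pan as one squared-up pile, in its middle, let go (horizontal distance between each of weight_a_centre, weight_b_centre and pan_centre below 0.015 m and angle between each of weight_a_centre, weight_b_centre's own z axis and vertical below 0.06 rad and contact force between each of the arm, the fingers and weight_a below 0.2 N and contact force between each of the arm, the fingers and weight_b below 0.2 N and linear speed of each of weight_a, weight_b below 0.03 m/s and horizontal distance between weight_a_centre and weight_b_centre below 0.005 m and angle between the x axis of weight_a_centre and the x axis of weight_b_centre, either way round below 0.1 rad and ((z of weight_a_centre in the frame of pan_centre between 0.005 and 0.011 m and z of weight_b_centre in the frame of pan_centre between 0.021 and 0.027 m) or (z of weight_b_centre in the frame of pan_centre between 0.005 and 0.011 m and z of weight_a_centre in the frame of pan_centre between 0.021 and 0.027 m))), for 0.3 s.
At the end, for the whole second after the job is handed in: Weights piled flat, let go, each within 15 mm of the pan's middle, 5 mm of each other, edges in line within 0.1 rad; the gripper still holds the pen, its nose at least 12 mm into the hole, pressing the key at least 4 of its 5 mm in through the last second (all of step 1 and value of joint cal_key above 0.004 m and contact force between red_pen and cal_key above 1 N and contact force between the fingers and red_pen above 2 N and x of pen_nose in the frame of key_hole above 0.012 m); the arm keeps its last pose, push and grip.
It fails at once if the calibration key is pressed before both weights are on the pan (value of joint cal_key above 0.0025 m and not (horizontal distance between each of weight_a_centre, weight_b_centre and pan_centre below 0.03 m)).
It fails at once if a weight is dropped from a height ((linear speed of weight_a above 0.6 m/s and contact force between the fingers and weight_a below 0.1 N) or (linear speed of weight_b above 0.6 m/s and contact force between the fingers and weight_b below 0.1 N)).
It fails at once if a bystander (beaker, timer, bottle) is pushed away (distance of any of beaker, timer, reagent_bottle from where it was at the start of the episode above 0.03 m).
It also fails if it takes over 70 s, if anything falls off the work surface, if the arm or the gripper's body presses on something with over 40 N, if the wrist force passes 120 N, or if a joint passes its speed limit or range.

## Working session

There is one attempt and no reset: what is moved stays moved. The work goes in short steps, Python scripts to look and compute and a tool call to move; the robot and the scene stay as the last step left them, time stands still between calls to the robot, and variables do not carry over. Pictures are saved under pics/ and viewed, at most 10 in all, crops included, and the job is handed in when it is done.

Besides the shell and the picture viewer there is one more tool, called after ">>>" as a command line: name --argument value ..., lists and objects as JSON in quotes. move_arm: Moves the arm, as the interface text tells. Its arguments: {"type":"object","properties":{"targets":{"type":"array"},"grip_force":{"type":"number"}},"required":["targets"]}

```bash
mkdir -p pics; cat > h.py <<'E'
import numpy as np, cv2
from scipy.spatial.transform import Rotation as R
from bench import r
def K(c):
    h,w=c["image"].shape[:2]; f=h/2/np.tan(np.radians(c["vertical_fov"])/2)
    return f
def pix2world(c,uv,z):
    f=K(c); M=np.array(c["cam_to_world"]); out=[]
    for u,v in np.atleast_2d(uv):
        d=np.array([(u-c["cx"])/f,(v-c["cy"])/f]); s=d.copy()
        for _ in range(50): s=d/(1+c["k1"]*(s@s))
        ray=M[:3,:3]@np.array([s[0],s[1],1]); o=M[:3,3]
        out.append(o+ray*(z-o[2])/ray[2])
    return np.array(out)
def world2pix(c,P):
    f=K(c); M=np.array(c["cam_to_world"]); p=(np.atleast_2d(P)-M[:3,3])@M[:3,:3]
    s=p[:,:2]/p[:,2:]; s=s*(1+c["k1"]*(s**2).sum(1,keepdims=True))
    return s*f+[c["cx"],c["cy"]]
def snap(n,fn):
    c=r.camera(n); cv2.imwrite("pics/"+fn,c["image"]); np.save("pics/"+fn+".npy",c,allow_pickle=True); return c
def load(fn): return np.load("pics/"+fn+".npy",allow_pickle=True).item()
E
python3 - <<'E'
from h import *
for n in ["top","scene"]:
    c=snap(n,n+"0.png"); print(n,c["vertical_fov"],c["cx"],c["cy"],c["k1"],np.round(c["cam_to_world"],3).tolist())
s=r.read_state(); print(s["time"],s["ee_pos"],s["eef_rot"],s["width"])
E
```

```text
top 42.62945492671769 315.85109692876836 198.7928683410494 -0.03967328073409461 [[-0.026, -0.981, 0.193, 0.312], [-0.999, 0.031, 0.025, -0.027], [-0.031, -0.192, -0.981, 1.313], [0.0, 0.0, 0.0, 1.0]]
scene 57.284216785198986 317.12133224248305 193.74440510962273 0.02234946433234821 [[0.668, -0.384, 0.638, 0.009], [-0.744, -0.348, 0.57, -0.495], [0.003, -0.855, -0.518, 0.509], [0.0, 0.0, 0.0, 1.0]]
0.1 [0.2425855  0.57562313 0.22185045] [ 1.98067533e-01  9.80188173e-01 -6.27095681e-04 -6.87585078e-05] 0.08722854156877398
```

View pics/top0.png

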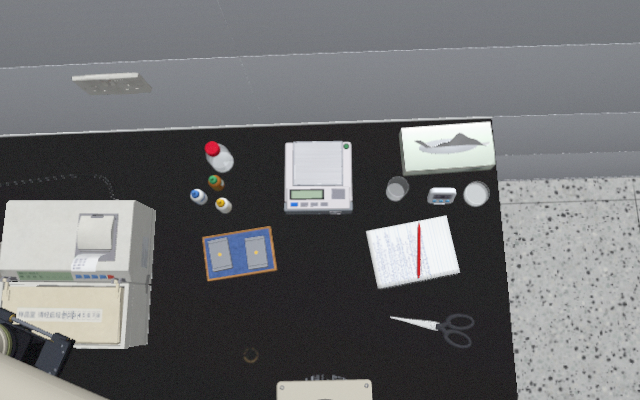

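View pics/scene0.png

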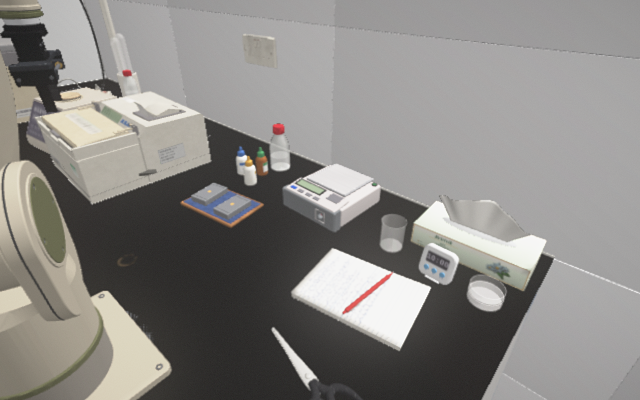

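The top view shows the weights on the felt at about (220,254) and (259,252), the balance at (318,178), the pen at (418,250), the bottle at (219,157), the beaker at (397,188) and the timer at (441,195). I'll enlarge it.

```bash
python3 - <<'E'
from h import *
im=load("top0.png")["image"]; cv2.imwrite("pics/c1.png",cv2.resize(im[135:290,197:462],None,fx=3,fy=3,interpolation=cv2.INTER_CUBIC))
E
```

```text
(no output)
```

View pics/c1.png

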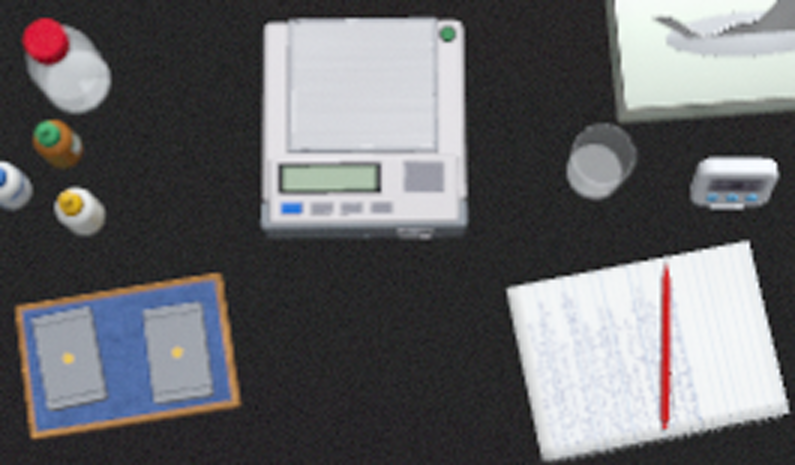

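The crop gives weight dots at (68,358) and (177,352), pan corners at about (288,20), (437,20), (438,151) and (289,150), and pen ends at (666,264) and (665,428).

```bash
python3 - <<'E'
from h import *
c=load("top0.png")
def P(a,z): return pix2world(c,(np.array(a)+.5)/3-.5+[197,135],z)
for n,q in dict(A=[(33,318),(91,306),(106,399),(48,409),(68,358)],B=[(144,312),(207,303),(213,395),(152,402),(177,352)]).items():
    w=P(q,.024); print(n,w.round(4)[:,:2].tolist(),w[:4].mean(0).round(4)); 
    print([round(float(np.degrees(np.arctan2(*(a[1::-1])))),1) for a in (w[0]-w[3],w[1]-w[2])], np.linalg.norm(w[0]-w[3]),np.linalg.norm(w[0]-w[1]))
w=P([(288,20),(437,20),(438,151),(289,150)],.069); print("pan",w.round(4).tolist(),w.mean(0))
w=P([(666,264),(665,428)],.0155); print("pen",w.round(4).tolist(),w.mean(0), np.linalg.norm(w[0]-w[1]))
w=P([(262,233),(467,233)],.0); print("balfront",w.round(4).tolist())
s=r.read_state();M=R.from_quat(s["eef_rot"]).as_matrix();print(M.round(3).tolist(),s["ee_pos"])
E
```

```text
A [[0.4653, 0.2848], [0.4741, 0.2352], [0.3954, 0.2221], [0.3883, 0.2711], [0.4306, 0.2545]] [0.4308 0.2533 0.024 ]
[10.1, 9.5] 0.07822659546041007 0.050312748937890325
B [[0.4677, 0.19], [0.4738, 0.1364], [0.3963, 0.132], [0.3918, 0.1833], [0.4331, 0.1621]] [0.4324 0.1604 0.024 ]
[5.1, 3.3] 0.07616635403850655 0.05392551850140534
pan [[0.7064, 0.0604, 0.069], [0.7019, -0.0652, 0.069], [0.589, -0.062, 0.069], [0.5939, 0.0615, 0.069]] [ 0.64779635 -0.00133138  0.069     ]
pen [[0.4965, -0.2532, 0.0155], [0.3589, -0.2437, 0.0155]] [ 0.42766064 -0.24846403  0.0155    ] 0.13792456651353988
balfront [[0.5365, 0.0911, 0.0], [0.531, -0.0864, 0.0]]
[[-0.922, 0.388, -0.0], [0.388, 0.922, -0.001], [-0.0, -0.001, -1.0]] [0.2425855  0.57562313 0.22185045]
```

```bash
cat >> h.py <<'E'
def go(x,y,z,ydeg):
    "shift in present tool axes (cm) then turn, to put the TCP there, pointing down, with tool y at heading ydeg"
    s=r.read_state(); Rc=R.from_quat(s["eef_rot"]); a=np.radians(ydeg)
    Y=np.array([np.cos(a),np.sin(a),0]); Z=np.array([0,0,-1.]); X=np.cross(Y,Z)
    Rt=R.from_matrix(np.c_[X,Y,Z])
    d=Rc.inv().apply(np.array([x,y,z])-s["ee_pos"])*100; w=(Rc.inv()*Rt).as_rotvec()
    print("t%.2f shift"%s["time"],d.round(2),"turn",w.round(3),"then-frame shift",Rt.inv().apply(np.array([x,y,z])-s["ee_pos"]).dot(100).round(2))
E
python3 - <<'E'
from h import *
go(.4307,.2535,.17,99.8)
E
```

```text
t0.10 shift [-29.84 -22.37   5.22] turn [-0.001 -0.    -0.57 ] then-frame shift [-13.05 -34.94   5.19]
```

>>> move_arm --targets '[[[0,0,0],[0,0,-0.142],100],[[0,0,0],[0,0,-0.142],100],[[0,0,0],[0,0,-0.143],100],[[0,0,0],[0,0,-0.143],100],[[-1.45,-3.88,0],[0,0,0],100],[[-1.45,-3.88,0],[0,0,0],100],[[-1.45,-3.88,0],[0,0,0],100],[[-1.45,-3.88,0],[0,0,0],100],[[-1.45,-3.88,0],[0,0,0],100],[[-1.45,-3.88,0],[0,0,0],100],[[-1.45,-3.88,0],[0,0,0],100],[[-1.45,-3.88,1.7],[0,0,0],100],[[-1.45,-3.9,1.7],[0,0,0],100],[[0,0,1.8],[0,0,0],80],[[0,0,0],[0,0,0],80]]'

```text
time: 1.98
ee_pos: [0.4301, 0.2532, 0.1693]
eef_rot: [-0.085, 0.996, -0.001, -0.001]
ft_force: [0.5, -0.2, 0.4]
width: 0.0748
grip_force: 0.0
```

```bash
python3 - <<'E'
from h import *
c=snap("wrist","w1.png"); go(.4307,.2535,.17,99.8)
print(np.round(c["cam_to_world"],3).tolist())
E
```

```text
t2.02 shift [-0.03 -0.05  0.03] turn [-0.    -0.001  0.001] then-frame shift [-0.03 -0.05  0.03]
[[-0.169, 0.945, 0.281, 0.352], [0.986, 0.163, 0.047, 0.24], [-0.002, 0.285, -0.959, 0.333], [0.0, 0.0, 0.0, 1.0]]
```

View pics/w1.png

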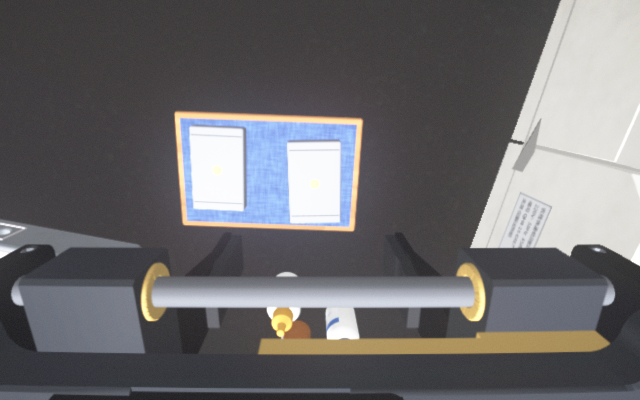

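The wrist view shows weight A on the right with its top face at about (288,142), (340,141), (340,217) and (291,217), dot (315,183). Weight B is on the left at (191,127), (243,128), (244,209) and (194,210), dot (217,170).

```bash
python3 - <<'E'
from h import *
c=load("w1.png")
im=c["image"]; cv2.imwrite("pics/c2.png",cv2.resize(im[100:240,165:375],None,fx=3.7,fy=3.7,interpolation=cv2.INTER_CUBIC))
print(pix2world(c,[(315,183),(217,170)],.024).round(4))
E
```

```text
[[0.4291 0.2546 0.024 ]
 [0.4324 0.1615 0.024 ]]
```

View pics/c2.png

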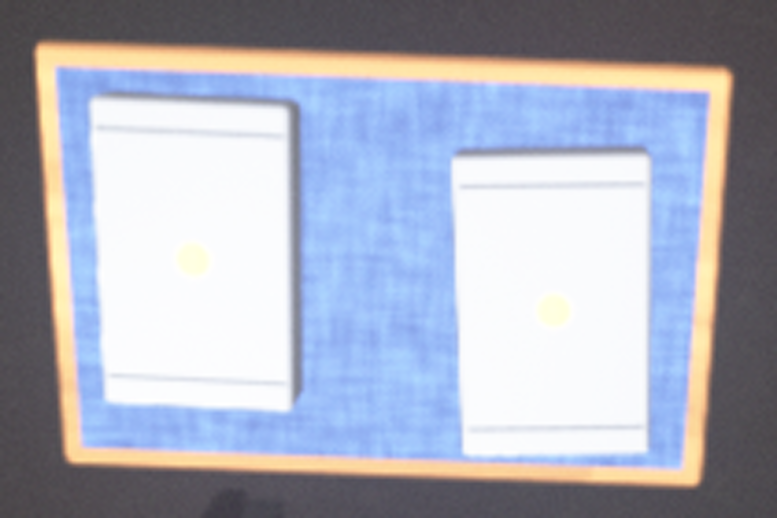

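The crop gives A corners (453,157), (649,155), (648,453), (464,456) and B corners (92,98), (289,103), (290,410), (106,402).

```bash
python3 - <<'E'
from h import *
c=load("w1.png")
for q in ([(453,157),(649,155),(648,453),(464,456),(554,311)],[(92,98),(289,103),(290,410),(106,402),(193,260)]):
    w=pix2world(c,(np.array(q)+.5)/3.7-.5+[165,100],.024)
    m=cv2.minAreaRect((w[:4,:2]*1000).astype(np.float32)); print(w.round(4)[:,:2].tolist(),w[:4].mean(0).round(4),m)
    e=[w[3]-w[0],w[2]-w[1],w[1]-w[0],w[2]-w[3]]; print([round(float(np.degrees(np.arctan2(v[1],v[0]))),1) for v in e])
E
```

```text
[[0.3953, 0.2227], [0.3866, 0.2705], [0.464, 0.2854], [0.4732, 0.2373], [0.4299, 0.2541]] [0.4298 0.254  0.024 ] ((429.7453308105469, 254.03717041015625), (79.18153381347656, 48.93389129638672), 10.633465766906738)
[10.6, 10.9, 100.3, 100.8]
[[0.396, 0.133], [0.3891, 0.181], [0.4682, 0.1902], [0.4743, 0.142], [0.4323, 0.1613]] [0.4319 0.1616 0.024 ] ((431.67645263671875, 161.5132293701172), (80.16448974609375, 48.55830001831055), 6.5854811668396)
[6.5, 6.6, 98.2, 97.2]
```

```bash
python3 - <<'E'
from h import *
go(.4299,.2540,.0105,100.6)
E
```

```text
t2.02 shift [ 0.02  0.02 15.98] turn [-0.    -0.001 -0.013] then-frame shift [4.000e-02 1.000e-02 1.598e+01]
```

>>> move_arm --targets '[[[0.04,0.02,3],[0,0,-0.013],80],[[0,0,4],[0,0,0],80],[[0,0,4],[0,0,0],80],[[0,0,2.5],[0,0,0],80],[[0,0,1.5],[0,0,0],80],[[0,0,0.9],[0,0,0],80],[[0,0,0],[0,0,0],80],[[0,0,0],[0,0,0],50],[[0,0,0],[0,0,0],50],[[0,0,0],[0,0,0],50],[[0,0,0],[0,0,0],50],[[0,0,0],[0,0,0],50]]' --grip_force 40

```text
time: 3.52
ee_pos: [0.4306, 0.2543, 0.012]
eef_rot: [-0.092, 0.996, 0.0, 0.0]
ft_force: [-0.9, -0.2, 6.6]
width: 0.0496
grip_force: 40.0
```

>>> move_arm --targets '[[[0,0,-0.8],[0,0,0],50],[[0,0,-2.5],[0,0,0],50],[[0,0,-4],[0,0,0],50],[[0,0,-4],[0,0,0],50],[[0,0,-3.7],[0,0,0],50],[[0,0,0],[0,0,0.108],50],[[0,0,0],[0,0,0.108],50]]'

```text
time: 4.4
ee_pos: [0.43, 0.2537, 0.1617]
eef_rot: [0.018, 1.0, -0.0, -0.0]
ft_force: [-1.2, -0.3, -5.5]
width: 0.0497
grip_force: 40.0
```

```bash
python3 - <<'E'
from h import *
go(.648,-.0013,.16,88.2); s=r.read_state(); print(s["width"],s["grip_force"],s["ft_force"],s["ee_pos"])
E
```

```text
t4.40 shift [-22.69 -24.71   0.17] turn [-0.    -0.    -0.004] then-frame shift [-22.59 -24.8    0.17]
0.049680697041920484 39.994497299194336 [-1.21980054 -0.26487271 -5.47161604] [0.43001309 0.25367981 0.16169779]
```

>>> move_arm --targets '[[[-1.3,-1.35,0],[0,0,0],50],[[-2.5,-2.7,0],[0,0,0],50],[[-2.5,-2.75,0],[0,0,0],50],[[-2.5,-2.75,0],[0,0,0],50],[[-2.5,-2.75,0],[0,0,0],50],[[-2.5,-2.75,0],[0,0,0],50],[[-2.5,-2.75,0],[0,0,0],50],[[-2.5,-2.75,0],[0,0,0],50],[[-2.5,-2.75,0],[0,0,0],50],[[-1.4,-1.45,0],[0,0,0],50],[[0,0,3],[0,0,0],50],[[0,0,0],[0,0,0],50]]'

```text
time: 5.9
ee_pos: [0.6471, -0.0005, 0.1286]
eef_rot: [0.016, 1.0, -0.0, -0.003]
ft_force: [-0.2, 0.2, -4.7]
width: 0.0496
grip_force: 40.0
```

```bash
python3 - <<'E'
from h import *
go(.648,-.0013,.074,88.2); c=snap("wrist","w2.png")
E
```

```text
t5.90 shift [-0.13 -0.07  5.46] turn [-0.001 -0.006 -0.   ] then-frame shift [-0.09 -0.07  5.46]
```

View pics/w2.png

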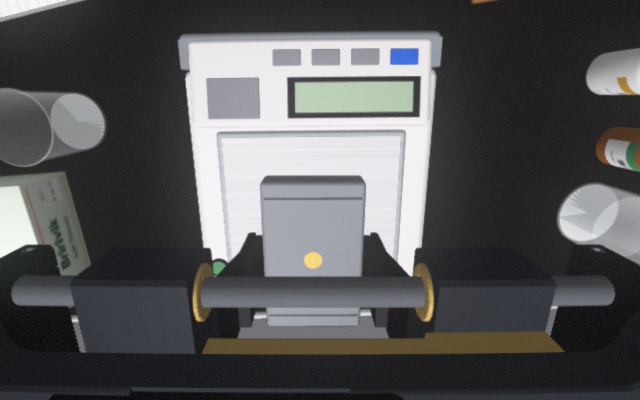

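The wrist view shows the held weight centred over the pan. The pan's front corners are at about (219,131) and (405,131), and the console's upper front edge runs from (181,40) to (440,36).

```bash
python3 - <<'E'
from h import *
c=load("w2.png")
w=pix2world(c,[(219,131),(405,131)],.069)[:,:2]; print(w.round(4)); yv=w[1]-w[0]; L=np.linalg.norm(yv); yv/=L; xv=np.array([yv[1],-yv[0]]); print(L, np.degrees(np.arctan2(yv[1],yv[0])),"pan",w.mean(0)+xv*.058)
print(pix2world(c,[(190,45),(432,41)],.069).round(4),pix2world(c,[(181,40),(440,36)],.058).round(4))
E
```

```text
[[ 0.5874 -0.0609]
 [ 0.5913  0.0615]]
0.12250482382292677 88.15134228370728 pan [ 0.64732995 -0.00154461]
[[ 0.5343 -0.0733  0.069 ]
 [ 0.5369  0.076   0.069 ]] [[ 0.5294 -0.0825  0.058 ]
 [ 0.5325  0.0847  0.058 ]]
```

>>> move_arm --targets '[[[-0.05,-0.07,2],[0,-0.003,0],50],[[0,0,2],[0,0,0],50],[[0,0,0.8],[0,0,0],50],[[0,0,0.3],[0,0,0],50],[[0,0,0.2],[0,0,0],50],[[0,0,0],[0,0,0],50]]'

```text
time: 6.7
ee_pos: [0.6502, -0.0012, 0.079]
eef_rot: [0.016, 1.0, 0.0, 0.002]
ft_force: [0.5, -0.2, -3.9]
width: 0.0492
grip_force: 40.0
```

>>> move_arm --targets '[[[0,0,0.1],[0,0,0],50],[[0,0,0],[0,0,0],50]]'

```text
time: 6.95
ee_pos: [0.65, -0.0012, 0.0777]
eef_rot: [0.016, 1.0, 0.0, 0.002]
ft_force: [-0.4, 0.9, -4.6]
width: 0.0493
grip_force: 40.0
```

>>> move_arm --targets '[[[0.1,0,0.15],[0,0,0],50],[[0,0,0.1],[0,0,0],50],[[0,0,0],[0,0,0],50]]'

```text
time: 7.32
ee_pos: [0.6489, -0.0012, 0.0749]
eef_rot: [0.016, 1.0, 0.0, 0.001]
ft_force: [0.3, -0.5, -4.3]
width: 0.0492
grip_force: 40.0
```

>>> move_arm --targets '[[[0,0,0.1],[0,0,0],50],[[0,0,0.1],[0,0,0],50],[[0,0,0],[0,0,0],50]]'

```text
time: 7.7
ee_pos: [0.649, -0.0012, 0.0732]
eef_rot: [0.016, 1.0, 0.0, 0.002]
ft_force: [-0.4, 0.6, -2.8]
width: 0.0494
grip_force: 40.0
```

>>> move_arm --targets '[[[0,0,0.1],[0,0,0],50],[[0,0,0],[0,0,0],50],[[0,0,0],[0,0,0],60],[[0,0,0],[0,0,0],75],[[0,0,0],[0,0,0],75],[[0,0,-2],[0,0,0],75],[[0,0,-4],[0,0,0],75],[[0,0,-4],[0,0,0],75]]'

```text
time: 8.7
ee_pos: [0.6488, -0.0013, 0.1747]
eef_rot: [0.016, 1.0, 0.0, 0.002]
ft_force: [0.7, 0.1, -0.1]
width: 0.0653
grip_force: 0.0
```

```bash
python3 - <<'E'
from h import *
s=r.read_state(); print(s["ee_pos"]); go(.432,.1615,.16,96.9)
E
```

```text
[ 0.64884455 -0.00133402  0.17468603]
t8.70 shift [22.2  15.58  1.38] turn [-0.     0.004 -0.152] then-frame shift [19.57 18.77  1.47]
```

>>> move_arm --targets '[[[0,0,0],[0,0,-0.152],80],[[1.57,1.47,0],[0,0,0],80],[[2.5,2.4,0],[0,0,0],80],[[2.5,2.4,0],[0,0,0],80],[[2.5,2.4,0],[0,0,0],80],[[2.5,2.4,0],[0,0,0],80],[[2.5,2.4,0],[0,0,0],80],[[2.5,2.4,0],[0,0,0],80],[[2,1.9,0.4],[0,0,0],80],[[1,1,1],[0,0,0],80],[[0,0,0],[0,0,0],80],[[0,0,0],[0,0,0],80]]'

```text
time: 10.2
ee_pos: [0.4328, 0.1609, 0.1577]
eef_rot: [-0.059, 0.998, -0.0, 0.002]
ft_force: [0.8, -0.7, 0.3]
width: 0.0694
grip_force: 0.0
```

```bash
python3 - <<'E'
from h import *
s=r.read_state(); print(s["ee_pos"]); go(.4325,.1615,.0115,96.9)
E
```

```text
[0.4328063  0.16092168 0.15766246]
t10.20 shift [ 0.07  0.07 14.62] turn [-0.001  0.003 -0.001] then-frame shift [ 0.02  0.06 14.62]
```

>>> move_arm --targets '[[[0.02,0.06,3],[0,0.003,0],80],[[0,0,4],[0,0,0],80],[[0,0,4],[0,0,0],80],[[0,0,2.2],[0,0,0],80],[[0,0,0.9],[0,0,0],80],[[0,0,0.4],[0,0,0],80],[[0,0,0],[0,0,0],80],[[0,0,0],[0,0,0],80]]'

```text
time: 11.2
ee_pos: [0.4324, 0.1624, 0.0131]
eef_rot: [-0.06, 0.998, 0.0, 0.001]
ft_force: [0.1, 0.9, -0.0]
width: 0.0699
grip_force: 0.0
```

>>> move_arm --targets '[[[0,0,0.1],[0,0,0],50],[[0,0,0],[0,0,0],50],[[0,0,0],[0,0,0],50],[[0,0,0],[0,0,0],50],[[0,0,0],[0,0,0],50],[[0,0,0],[0,0,0],50]]' --grip_force 40

```text
time: 11.95
ee_pos: [0.4318, 0.1622, 0.0115]
eef_rot: [-0.06, 0.998, -0.0, 0.0]
ft_force: [-1.4, -0.7, 3.1]
width: 0.0496
grip_force: 40.0
```

>>> move_arm --targets '[[[0,0,-0.8],[0,0,0],50],[[0,0,-2.5],[0,0,0],50],[[0,0,-4],[0,0,0],50],[[0,0,-4],[0,0,0],50],[[0,0,-3.7],[0,0,0],50],[[0,0,0],[0,0,0.152],50],[[0,0,0],[0,0,0],50]]'

```text
time: 12.82
ee_pos: [0.4313, 0.162, 0.1613]
eef_rot: [0.016, 1.0, -0.0, -0.0]
ft_force: [-0.0, -0.6, -5.5]
width: 0.0493
grip_force: 40.0
```

```bash
python3 - <<'E'
from h import *
s=r.read_state(); print(s["ee_pos"]); go(.649,-.0013,.13,88.2)
E
```

```text
[0.43132401 0.16203617 0.16133763]
t12.82 shift [-22.27 -15.65   3.13] turn [-0.001 -0.     0.   ] then-frame shift [-22.27 -15.64   3.13]
```

>>> move_arm --targets '[[[-1.3,-0.9,0],[0,0,0],50],[[-2.7,-1.9,0],[0,0,0],50],[[-2.7,-1.9,0],[0,0,0],50],[[-2.7,-1.9,0],[0,0,0],50],[[-2.7,-1.9,0],[0,0,0],50],[[-2.7,-1.9,0],[0,0,0],50],[[-2.7,-1.9,0],[0,0,0],50],[[-2.7,-1.9,0],[0,0,0],50],[[-2,-1.4,1],[0,0,0],50],[[0,0,2],[0,0,0],50],[[0,0,0],[0,0,0],50],[[0,0,0],[0,0,0],50]]'

```text
time: 14.32
ee_pos: [0.6484, -0.0001, 0.1315]
eef_rot: [0.015, 1.0, -0.0, -0.0]
ft_force: [-0.6, -0.2, -4.7]
width: 0.0496
grip_force: 40.0
```

```bash
python3 - <<'E'
from h import *
s=r.read_state(); print(s["ee_pos"]); go(.6482,-.0013,.092,88.2)
c=snap("wrist","w3.png"); 
E
```

```text
[ 6.48369858e-01 -1.33786959e-04  1.31502151e-01]
t14.32 shift [ 0.01 -0.12  3.95] turn [-0.    -0.     0.001] then-frame shift [ 0.01 -0.12  3.95]
```

View pics/w3.png

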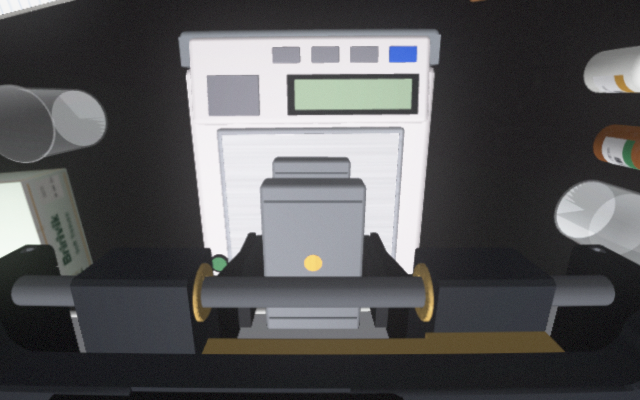

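The lower weight shows as a dark front face (rows 157-163, columns 275-350), and the held weight's front face is at rows 179-188, columns 262-365. I'll compare where the two front edges lie.

```bash
python3 - <<'E'
from h import *
c=load("w3.png"); im=c["image"].mean(2)
print(im[150:195,312].astype(int)); print(im[172,255:375].astype(int)[[0]], im[168,266:284].astype(int), im[168,342:360].astype(int))
print(im[195,254:272].astype(int), im[195,356:374].astype(int))
E
```

```text
[234 231 230 230 232 230 186 118  86  85  95 116 136 161 164 166 166 167
 166 168 166 160 128 127 157 167 167 149 106  87  83  85  83  84  91 104
 121 135 152 162 164 165 163 165 165]
[239] [237 237 237 237 237 232 183 160 161 169 171 167 170 168 168 167 168 167] [165 166 166 165 165 165 150 139 183 226 234 235 236 234 234 234 234 234]
[236 237 237 236 236 233 178 153 160 169 171 170 169 168 170 170 171 167] [165 164 163 164 165 162 161 149 137 131 221 231 232 233 233 233 232 233]
```

```bash
python3 - <<'E'
from h import *
c=load("w3.png")
for z,zb,vf,a,b,row in((.085,.069,156.4,272,349.8,168),(.144,.128,177.4,260,365.6,195)):
    f=pix2world(c,[(312,vf)],zb)[0]; w=pix2world(c,[(a,row),(b,row)],z); print(f.round(4),w.round(4).tolist(),w.mean(0))
    
E
```

```text
[6.084e-01 1.000e-04 6.900e-02] [[0.6123, -0.0255, 0.085], [0.6138, 0.0241, 0.085]] [ 0.61301324 -0.00068863  0.085     ]
[6.09e-01 3.00e-04 1.28e-01] [[0.6129, -0.0242, 0.144], [0.6144, 0.0253, 0.144]] [6.13658299e-01 5.28482284e-04 1.44000000e-01]
```

>>> move_arm --targets '[[[0.04,-0.12,1.8],[0,0,0],50],[[0,0,1.3],[0,0,0],50],[[0,0,0.5],[0,0,0],50],[[0,0,0.3],[0,0,0],50],[[0,0,0.1],[0,0,0],50],[[0,0,0],[0,0,0],50]]'

```text
time: 15.12
ee_pos: [0.6484, -0.0019, 0.0917]
eef_rot: [0.016, 1.0, -0.0, 0.0]
ft_force: [-0.1, 0.6, -4.9]
width: 0.0493
grip_force: 40.0
```

>>> move_arm --targets '[[[0,0.05,0.15],[0,0,0],50],[[0,0,0.1],[0,0,0],50],[[0,0,0],[0,0,0],50]]'

```text
time: 15.5
ee_pos: [0.6482, -0.0014, 0.0889]
eef_rot: [0.016, 1.0, -0.0, -0.0]
ft_force: [-0.1, -0.3, -4.2]
width: 0.0497
grip_force: 40.0
```

>>> move_arm --targets '[[[0,0,0.1],[0,0,0],50],[[0,0,0],[0,0,0],50]]'

```text
time: 15.75
ee_pos: [0.6483, -0.0015, 0.0886]
eef_rot: [0.016, 1.0, -0.0, 0.0]
ft_force: [-3.9, 0.1, 1.9]
width: 0.0496
grip_force: 40.0
```

>>> move_arm --targets '[[[0,0,0],[0,0,0],60],[[0,0,0],[0,0,0],75],[[0,0,0],[0,0,0],75],[[0,0,-1.5],[0,0,0],75],[[0,0,-3],[0,0,0],75],[[0,0,-3],[0,0,0],75],[[0,0,0],[0,0,0],75]]'

```text
time: 16.62
ee_pos: [0.65, -0.0016, 0.1668]
eef_rot: [0.016, 1.0, 0.0, 0.003]
ft_force: [-1.0, -1.0, -0.0]
width: 0.065
grip_force: 0.0
```

```bash
python3 - <<'E'
from h import *
c=snap("wrist","w4.png")
go(.4277,-.2485,.2,0); s=r.read_state(); print(s["ee_pos"],s["joint_positions"])
cv2.imwrite("pics/c4.png",c["image"][100:340,180:450].repeat(2,0).repeat(2,1))
E
```

```text
t16.68 shift [ 21.33 -25.4   -3.58] turn [0.002 0.002 1.539] then-frame shift [-24.7  -22.14  -3.51]
[ 0.64911626 -0.00147347  0.16489396] [-0.31203785  0.42445381  0.32505458  1.48727079 -0.13900878  1.249507
  1.56853855]
```

View pics/c4.png

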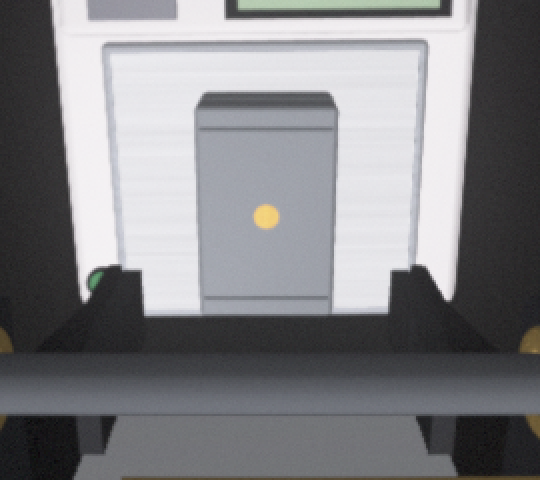

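The pile is square: the dot sits at the centre and no lower-weight edge sticks out. Next is the pen.

```bash
python3 - <<'E'
from h import *
go(.445,-.2485,.18,86.1)
E
```

```text
t16.68 shift [ 19.61 -25.34  -1.57] turn [0.    0.003 0.036] then-frame shift [ 18.68 -26.03  -1.51]
```

>>> move_arm --targets '[[[0,0,-1.5],[0,0.003,0.036],60],[[1.37,-1.93,0],[0,0,0],60],[[2.1,-2.9,0],[0,0,0],50],[[2.1,-2.9,0],[0,0,0],40],[[2.1,-2.9,0],[0,0,0],40],[[2.1,-2.9,0],[0,0,0],40],[[2.1,-2.9,0],[0,0,0],40],[[2.1,-2.9,0],[0,0,0],40],[[2.1,-2.9,0],[0,0,0],40],[[1.6,-2.3,0],[0,0,0],40],[[1,-1.5,0],[0,0,0],40],[[0,0,0],[0,0,0],40],[[0,0,0],[0,0,0],40]]'

```text
time: 18.3
ee_pos: [0.4452, -0.2474, 0.1786]
eef_rot: [0.033, 0.999, -0.0, -0.001]
ft_force: [0.0, 1.0, -0.5]
width: 0.0347
grip_force: 0.0
```

```bash
python3 - <<'E'
from h import *
c=snap("wrist","w5.png"); im=c["image"]
p=world2pix(c,[[.4965,-.2532,.0155],[.3589,-.2437,.0155]]); print(p)
u=int(p[:,0].mean()); s=r.read_state(); print(s["ee_pos"],s["width"],s["joint_positions"].round(2) if hasattr(s["joint_positions"],'round') else s["joint_positions"])
cr=im[70:270,u-80:u+80]; cv2.imwrite("pics/c5.png",cv2.resize(cr,None,fx=3,fy=3,interpolation=cv2.INTER_CUBIC)); print(u)
E
```

```text
[[311.00859103 227.29306904]
 [311.07299328  88.91759913]]
[ 0.4451694  -0.2473307   0.17851371] 0.034769625782524675 [-0.05  0.11  0.5   1.84 -0.05  1.21  1.97]
311
```

View pics/c5.png

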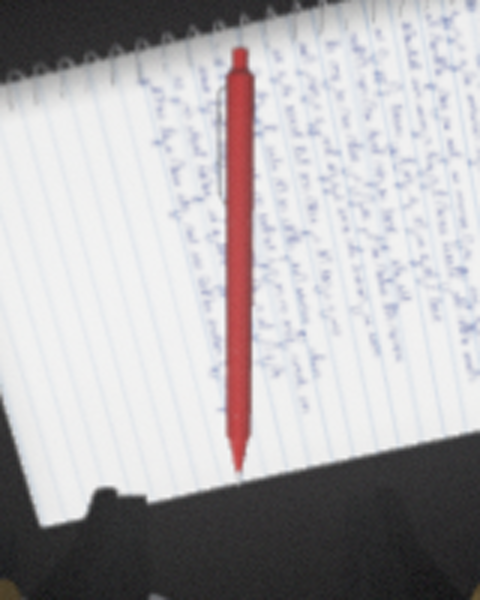

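The crop shows the nose at the far (+x) end, (239,474), and the button end at (240,47). The clip covers rows 85-200, so gripping at the middle stays clear of it.

```bash
python3 - <<'E'
from h import *
c=load("w5.png")
w=pix2world(c,(np.array([(239,476),(240,47),(238,400),(239.5,230)])+.5)/3-.5+[231,70],.0155); print(w.round(4), np.linalg.norm(w[0]-w[1]))
d=w[0]-w[1]; print(np.degrees(np.arctan2(d[1],d[0])))
d=d/np.linalg.norm(d); m=w[0]-d*.0725; print("mid",m); g=m-d*.00
go(*g[:2],.05,90+np.degrees(np.arctan2(d[1],d[0])))
go(*g[:2],.0125,90+np.degrees(np.arctan2(d[1],d[0])))
E
```

```text
[[ 0.4976 -0.254   0.0155]
 [ 0.3557 -0.2439  0.0155]
 [ 0.4699 -0.2524  0.0155]
 [ 0.4122 -0.2479  0.0155]] 0.14227827800782708
-4.081260447033213
mid [ 0.42530111 -0.24882483  0.0155    ]
t18.35 shift [ 1.93 -0.28 12.86] turn [-0.    -0.003  0.005] then-frame shift [ 1.97 -0.29 12.85]
t18.35 shift [ 1.92 -0.28 16.61] turn [-0.    -0.003  0.005] then-frame shift [ 1.97 -0.29 16.6 ]
```

>>> move_arm --targets '[[[1.94,-0.29,0],[0,-0.002,0.005],40],[[0,0,4],[0,0,0],40],[[0,0,5],[0,0,0],40],[[0,0,4],[0,0,0],40],[[0,0,2],[0,0,0],40],[[0,0,1],[0,0,0],40],[[0,0,0.3],[0,0,0],40],[[0,0,0],[0,0,0],40],[[0,0,0],[0,0,0],40]]' --grip_force 30

```text
time: 19.48
ee_pos: [0.4252, -0.2503, 0.0164]
eef_rot: [0.036, 0.999, -0.0, 0.0]
ft_force: [0.0, -0.6, 0.5]
width: 0.0351
grip_force: 0.0
```

```bash
python3 - <<'E'
from h import *
go(.4253,-.2488,.0125,85.92); s=r.read_state(); print(s["ee_pos"],s["ft_force"])
E
```

```text
t19.48 shift [0.01 0.15 0.39] turn [-0.001  0.    -0.002] then-frame shift [0.   0.15 0.39]
[ 0.42524264 -0.25027278  0.01641396] [ 0.04448511 -0.55037897  0.45681197]
```

>>> move_arm --targets '[[[0,0.12,0.25],[0,0,0],40],[[0,0,0.1],[0,0,0],40],[[0,0,0],[0,0,0],40]]'

```text
time: 19.85
ee_pos: [0.4247, -0.2489, 0.0121]
eef_rot: [0.036, 0.999, -0.0, -0.001]
ft_force: [-0.2, 0.6, 0.2]
width: 0.0348
grip_force: 0.0
```

>>> move_arm --targets '[[[0,0,0],[0,0,0],15],[[0,0,0],[0,0,0],5],[[0,0,0],[0,0,0],5],[[0,0,0],[0,0,0],5],[[0,0,0],[0,0,0],5]]' --grip_force 30

```text
time: 20.48
ee_pos: [0.4247, -0.2489, 0.0122]
eef_rot: [0.036, 0.999, -0.0, -0.0]
ft_force: [-0.4, -0.0, 0.2]
width: 0.0084
grip_force: 30.0
```

>>> move_arm --targets '[[[0,0,-0.8],[0,0,0],5],[[0,0,-1.6],[0,0,0],5],[[0,0,-2.4],[0,0,0],5],[[0,0,-2],[0,0,0],5],[[0,0,-1.5],[0,0,0],5],[[0,0,0],[0,0,0],5]]'

```text
time: 21.22
ee_pos: [0.4256, -0.2491, 0.0965]
eef_rot: [0.036, 0.999, -0.0, 0.001]
ft_force: [-0.6, -0.2, 0.0]
width: 0.0089
grip_force: 30.0
```

```bash
python3 - <<'E'
from h import *
a=np.radians(-1.8); x=np.array([np.cos(a),np.sin(a)]); y=np.array([-x[1],x[0]])
pan=np.array([.6475,-.0015]); h=pan-.12*x-.042*y; print("hole",h)
g=h-x*(.0725+.05); print(g); go(*g,.095,88.2); go(*g,.0305,88.2)
s=r.read_state(); print(s["ee_pos"],s["width"],s["joint_positions"])
E
```

```text
hole [ 0.52623996 -0.03970998]
[ 0.40380041 -0.03586217]
t21.23 shift [ 3.73 21.11  0.13] turn [-0.001  0.002 -0.041] then-frame shift [ 2.85 21.25  0.15]
t21.23 shift [ 3.74 21.12  6.58] turn [-0.001  0.002 -0.041] then-frame shift [ 2.85 21.25  6.6 ]
[ 0.42561049 -0.24914646  0.09649927] 0.008913045758792334 [-0.03211381  0.16098096  0.51026259  1.97792048 -0.0917796   1.02302054
  2.01843398]
```

>>> move_arm --targets '[[[0.35,0,0],[0,0.002,-0.041],5],[[1,1.5,0],[0,0,0],5],[[0,3,0],[0,0,0],5],[[0,3,0],[0,0,0],5],[[0,3,0],[0,0,0],5],[[0,3,0],[0,0,0],5],[[0,3,0],[0,0,0],5],[[0,2.7,0],[0,0,0],5],[[0,1.5,1],[0,0,0],5],[[0,0.5,2],[0,0,0],5],[[0,0,2],[0,0,0],5],[[0,0,1],[0,0,0],5],[[0,0,0],[0,0,0],5],[[0,0,0],[0,0,0],5]]'

```text
time: 22.98
ee_pos: [0.4183, -0.0366, 0.0355]
eef_rot: [0.016, 1.0, -0.0, -0.001]
ft_force: [0.7, 0.3, -0.6]
width: 0.0091
grip_force: 30.0
```

```bash
python3 - <<'E'
from h import *
s=r.read_state(); print(s["ee_pos"],s["width"]); go(.4188,-.0363,.0305,88.2)
a=snap("wrist","w6.png"); b=snap("scene","s6.png")
print(a["image"].shape, world2pix(a,[[.4913,-.0386,.034],[.5262,-.0397,.034]]), world2pix(b,[[.4913,-.0386,.034],[.5262,-.0397,.034],[.419,-.036,.034]]))
B=cv2.resize(b["image"][150:260,240:360],None,fx=4.5,fy=4.5,interpolation=cv2.INTER_CUBIC)
A=cv2.resize(a["image"][180:300,270:350],None,fx=3,fy=3,interpolation=cv2.INTER_CUBIC)
o=np.zeros((495,780,3),np.uint8); o[:495,:540]=B; o[:360,540:780]=A; cv2.imwrite("pics/c6.png",o)
E
```

```text
[ 0.41827403 -0.03661245  0.03553273] 0.009102970533654376
t22.98 shift [-0.05  0.03  0.5 ] turn [-0.    -0.002 -0.001] then-frame shift [-0.05  0.03  0.5 ]
(400, 640, 3) [[314.11587105 359.62536872]
 [314.1022319  403.92551682]] [[308.4478192  221.85692856]
 [319.25036846 215.42331881]
 [284.01884999 236.2839053 ]]
```

View pics/c6.png

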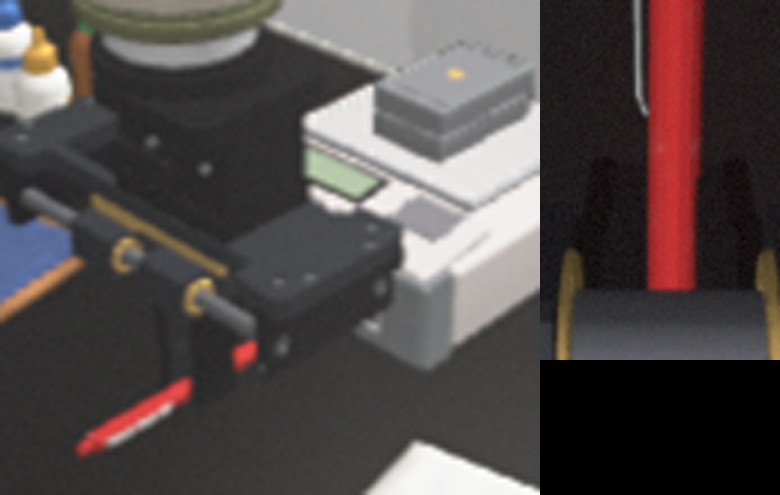

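Pictures used up. The scene crop shows an intact pile and a level-looking pen, with its nose hidden behind the gripper. The rest I'll measure with code.

```bash
python3 - <<'E'
from h import *
c=load("scene0.png"); im=c["image"].astype(int); 
red=im[...,2]-np.maximum(im[...,0],im[...,1])
print("red",red[207:224,310:330]); print(im[207:224,310:330].mean(2).astype(int))
b=load("s6.png"); im=b["image"].astype(int); red=im[...,2]-np.maximum(im[...,0],im[...,1])
m=np.zeros(red.shape,bool); m[215:255,250:300]=red[215:255,250:300]>50
ys,xs=np.nonzero(m); 
for x in range(xs.min(),xs.max()+1,3): 
    k=xs==x
    if k.any(): print(x,ys[k].min(),ys[k].max(),end="; ")
s=r.read_state();p=np.array(s["ee_pos"]);a=np.radians(-1.8);X=np.array([np.cos(a),np.sin(a),0]);
print(); print(world2pix(b,[p+[0,0,.003]+X*t for t in(-.07,-.05,-.03,.0,.02)]))
a=load("w6.png"); im=a["image"].astype(int); red=im[...,2]-np.maximum(im[...,0],im[...,1])
for v in (200,230,250,270):
    xs=np.nonzero(red[v,290:340]>60)[0]+290; print(v,xs.min(),xs.max(),end="; ")
print(world2pix(a,[p+[0,0,.003]+X*t for t in(-.07,-.04,-.02,.0)]))
E
```

```text
red [[-2 -1 -1 -2 -2 -2  0 -1 -3 -3 -2 -2  0  3  6  8  5  4  4  4]
 [-2 -1 -1 -2  0  2  2  0 -2 -3 -2 -3 -2 -2  0  2  5  8  6  5]
 [-1 -2 -2 -1  0  3  4  4  1 -1 -1 -3 -1 -3 -3 -2 -1  3  6  9]
 [-1 -2 -3 -2  0  2  2  2  1  2  1 -1 -2 -2 -2 -1 -4 -3  0  4]
 [-1 -1 -2 -1  2  2  0  0  0  2  1  0  0  0 -2 -1 -3 -3 -2  0]
 [-1 -1 -3 -2  0  2  0 -1  0  0  0  1  0  1  0 -2 -1 -1 -2 -2]
 [-2 -2 -2 -2  2  3  1  0 -3 -3  5 14  0  2  2 -1  0 -1 -2 -2]
 [-1 -1 -1 -2  1  2  0 -1 -3 -4  9 20  4  1  3  0 -3 -2 -1 -1]
 [-2 -2 -1 -3  1  3  0 -2 -5 -5 -3  8 13  3  4 -2 -2 -2 -2 -1]
 [-1 -1 -2 -1  0  3  1 -3 -4 -5 -8 -3 -1  3  3  0 -1 -3 -1 -1]
 [-1 -1 -2  0  1  2  0 -1 -3 -4 -6 -6 -3  2  3 -1 -1 -2 -1 -1]
 [ 0 -1 -1 -1  2  4  1  0 -2 -4 -4 -3 -1  1  3 -1 -2 -1 -2 -2]
 [ 0 -1 -2 -3 -1  1  2  1  0 -1 -2 -2 -1  1  2 -1 -1 -2 -1 -2]
 [ 2  2 -1  0 -2 -1  0  0  1  3  2 -1  0  1  2 -1 -2 -2  0 -1]
 [ 1  1  2  2 -1  0 -2 -2  0  1  3  1  2  2  1 -1 -1 -2 -1 -1]
 [ 2  1  1  2  0  1  2 -2 -1  0  0  2  2  4  3 -1 -1 -1  0 -2]
 [ 1  1  1  1  2  3  2  2 -1 -1 -2 -1  1  2  1  0 -2 -1 -1 -1]]
[[ 95  97  96  97  95  9
[... 1180 characters left out ...]
 67  82  92  97 101 110 120 136 139 124 115 115 101  98  97
   98 100]
 [ 60  57  58  59  62  74  82  93  97 102 114 134 158 156 123  99  99  99
   97  98]
 [ 58  59  59  57  59  61  65  72  83  94 100 109 127 136 120 101  96  99
   99  99]]
257 248 250; 260 246 250; 263 244 248; 266 242 246; 269 240 244; 272 239 242; 275 237 241; 278 235 239; 281 234 238; 293 227 231; 296 226 229; 
[[257.30987644 250.45100006]
 [265.22099494 245.76650374]
 [272.86533387 241.24054304]
 [283.86163178 234.73097379]
 [290.89745624 230.56652388]]
200 306 323; 230 306 322; 250 306 321; 270 306 321; [[313.83671326 116.9895193 ]
 [313.84964494 179.52818129]
 [313.85654775 217.80053824]
 [313.86230439 253.56015489]]
```

>>> move_arm --targets '[[[-0.5,0.03,0.3],[0,-0.002,0],5],[[-1,0,0.1],[0,0,0],5],[[-1,0,0],[0,0,0],5],[[-0.6,0,0],[0,0,0],5],[[0,0,0],[0,0,0],5],[[0,0,0],[0,0,0],5]]'

```text
time: 23.82
ee_pos: [0.4486, -0.0372, 0.031]
eef_rot: [0.016, 1.0, -0.0, -0.001]
ft_force: [0.9, 0.1, -0.0]
width: 0.0085
grip_force: 30.0
```

```bash
python3 - <<'E'
from h import *
a=np.radians(-1.8);h=np.array([.5262,-.0397]);X=np.array([np.cos(a),np.sin(a)])
go(*(h-X*.0729),.0315,88.2); s=r.read_state(); print(s["ee_pos"],s["ft_force"])
E
```

```text
t23.82 shift [-0.48 -0.01 -0.05] turn [-0.    -0.001 -0.   ] then-frame shift [-0.48 -0.01 -0.05]
[ 0.44858367 -0.03715418  0.03096268] [ 0.92843136  0.11493029 -0.01618521]
```

Nose about 5 mm short of the mouth. Entering.

>>> move_arm --targets '[[[-0.3,0,-0.05],[0,0,0],5],[[-0.3,0,0],[0,0,0],5],[[-0.3,0,0],[0,0,0],5],[[0,0,0],[0,0,0],5],[[0,0,0],[0,0,0],5]]'

```text
time: 24.45
ee_pos: [0.4578, -0.0374, 0.0315]
eef_rot: [0.016, 1.0, -0.0, -0.001]
ft_force: [0.3, -0.4, -0.3]
width: 0.0086
grip_force: 30.0
```

>>> move_arm --targets '[[[-0.3,0,0],[0,0,0],5],[[-0.2,0,0],[0,0,0],5],[[0,0,0],[0,0,0],5],[[0,0,0],[0,0,0],5]]'

```text
time: 24.95
ee_pos: [0.4626, -0.0376, 0.0314]
eef_rot: [0.016, 1.0, -0.0, -0.001]
ft_force: [-1.7, -0.2, -0.5]
width: 0.0093
grip_force: 30.0
```

>>> move_arm --targets '[[[-0.2,0,0],[0,0,0],5],[[0,0,0],[0,0,0],5],[[0,0,0],[0,0,0],5]]'

```text
time: 25.32
ee_pos: [0.4647, -0.0377, 0.0315]
eef_rot: [0.016, 1.0, -0.0, -0.001]
ft_force: [-2.3, -0.2, 0.7]
width: 0.0089
grip_force: 30.0
```

>>> move_arm --targets '[[[-0.2,0,0],[0,0,0],5],[[0,0,0],[0,0,0],5],[[0,0,0],[0,0,0],5]]'

```text
time: 25.7
ee_pos: [0.4667, -0.0377, 0.0315]
eef_rot: [0.016, 1.0, -0.0, -0.001]
ft_force: [-2.9, 0.7, -0.0]
width: 0.0089
grip_force: 30.0
```

>>> move_arm --targets '[[[-0.1,0,0],[0,0,0],5],[[0,0,0],[0,0,0],5],[[0,0,0],[0,0,0],5]]'

```text
time: 26.08
ee_pos: [0.4672, -0.0377, 0.0313]
eef_rot: [0.016, 1.0, -0.0, -0.001]
ft_force: [-5.8, 0.3, 0.3]
width: 0.0088
grip_force: 30.0
```

>>> move_arm --targets '[[[-0.1,0,0],[0,0,0],5],[[0,0,0],[0,0,0],5],[[0,0,0],[0,0,0],5],[[0,0,0],[0,0,0],5],[[0,0,0],[0,0,0],5],[[0,0,0],[0,0,0],5]]'

```text
time: 26.82
ee_pos: [0.4676, -0.0377, 0.0311]
eef_rot: [0.016, 1.0, -0.0, -0.002]
ft_force: [-6.3, 0.7, -0.4]
width: 0.0088
grip_force: 29.9
```

```bash
python3 -c "
from h import *
print(r.close_job())"
```

```text
the job is handed in; nothing more can be done
None
```

Job handed in at about 27 s: the weights are squared up on the middle of the pan, and the gripped pen holds the calibration key against its stop (about 6 N at the wrist). I read the key as fully in from the force and travel, since the nose was hidden from the camera; the hand-in returned no verdict.

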